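# Check a glass breaker's hand lever stops short of its bar

## Robot

A 6-joint arm with a two-finger parallel gripper is mounted at the origin on the work surface. World frame = base frame: x ahead of the robot, y to its left, z up, the work surface at z = 0. Lengths are in m, angles in degrees, forces in N, time in s.
With the tool pointing down it reaches from about 0.25 to 0.775 m from the base axis. Payload 4 kg.
Tool frame: the origin (TCP) lies midway between the tips of the shut fingers; the grasp point (between the pads) lies 19 mm behind it; z points along the fingers, y is the line along which they close (so a half turn about z gives the same grasp; the last joint's range is limited). The gripper opens to 85 mm and grips with 20 to 120 N. Pads are 22 mm wide; open, the fingers measure 114 mm over their backs; the gripper's body (76 mm by 85 mm) begins 54 mm behind the grasp point. The pads swing forward as they close: fully open they stand 13 mm farther back than shut.
Start: joints at [62.332, 4.996, 78.535, -0, 96.463, -5.907], TCP at [0.204, 0.511, 0.231] pointing down, gripper open.
Joint ranges: [-177.83, 177.83], [-43.37, 116.18], [15.69, 146.23], [-61.86, 241.86], [9.47, 152.12], [-147.06, 147.06]. Speed limits (degrees/s): [159.86, 159.86, 180, 180, 180, 180].

## Interface

Orientations are given as a 3x3 rotation matrix whose columns are the frame's x, y, z axes.
In Python, from rig import r gives the robot as it stands.
- The arm moves only by the tool move_arm, never from a script. Its argument "series" is a list of rows, each a list of 3 entries, a list of its own where there are three numbers: the shift along the world's x, y, z in m, then the turn about the world's z in degrees, then the finger opening in m, from 0 to 0.0854. A call has 1 to 8 rows; each row is the pose to reach, as a shift and turn from the pose commanded when the call began; what a row does not reach only later rows make up. A row lasts 1/10 s, in which the tool goes at most 50 mm and 8.59 degrees, less where a joint would pass 70% of its speed; a pose out of reach is approached as far as the arm can. A call with a gripper value outside its range is refused whole. The fingers move at their own pace and stop on an object; "newtons" is the grip in N (left out, the last holds). Time passes only in rows, so rows that repeat a pose let the fingers close. It gives the time, the measured TCP pose, the force, the opening and the grip force at its end, in the units of the state.
- r.get_obs(): the state, without advancing time (a new reading comes with each control period).
- r.camera(name): name is "scene" or "top"; returns a dict with "img" (480x640x3 uint8, red, green, blue), "fx", "fy", "cx", "cy" (pixels), "R" (3x3) and "t" (3): a world point X has camera coordinates R X + t. Camera axes: x right, y down, z forward; pixel columns grow to the right and rows downward; lengths in m; the calibration is good to about 2 mm. A picture is of the moment at which its call begins. There is no depth.
- r.job_done(): hands the job in; it is judged then, once.
The state is a dict: "clock": time; "q": joint angles; "joint_vel": joint speeds; "joint_efforts": joint torques, N m; "tool_pos": TCP position; "tool_rot": TCP orientation; "ft_force": force on the tool from outside, world axes, zero at the start; "torque": the same for the moment, N m; "opening": finger opening in m; "grasp_force": force on a finger pad.
Only numpy, scipy, OpenCV 4.12 (cv2) and the standard library are available. Lean on these libraries where they do the work, as an engineer would, in place of code of your own. Each camera call takes 0.05 s, during which the arm holds its last target. There are 200 camera calls.

## Task

Check the hand lever of the bench glass breaker: with the outside of the fingers on its outer face, press it in towards the fixed bar until it meets its stop, let it come all the way back out, then press it in to the stop once more and finish while still holding it there, so that the gap left to the bar can be looked at. Press firmly but do not force it, do not pinch the lever or touch the bar, and leave everything else where it lies.

Things in the scene. Friction and masses are not known exactly. Their poses are not given: they have to be found in the camera images.
- breaker: bench glass breaker, bolted down: grey base plate 115 x 265 mm, 12 mm thick; a pivot block with two dark jaws at its +y end (all of it below 60 mm; the lever's pivot bolt reaches 90 mm). Origin on the table under the base; z up, +x is the way the lever is pressed, towards the bar. The lever's vertical pivot axis is at (0, 90) mm in this frame, and the lever reaches from there towards -y
- lever (a joint): angle of the hand lever (rad): 0 = out at rest, grows as it is pressed towards the bar, at its stop at 0.32 (a slightly soft stop, where the lever lies parallel to the bar, along the breaker's y, with a 16 mm gap left). A spring returns it; at the press point about 2 N start it moving and about 5 N hold it at the stop
- lever_face: black rubber strip along the outer face of the steel lever, the side away from the bar: 110 mm long, 28 mm tall, from 56 to 84 mm above the table, free of anything below down to the base plate. Its frame is the lever's: origin on the pivot axis at table height, turns with the lever; -y runs along the lever to its free end (190 mm from the axis), the strip covers 82 to 192 mm of it and its outer surface is at x = -12 mm; +x is the way it is pressed
- press_point (a point): middle of the outer surface of that strip, 137 mm from the pivot axis, 70 mm above the table; its axes are those of lever_face. It travels about 44 mm from rest to stop
- lever_back: the thinner rubber strip on the lever's inner side, facing the bar (same frame, x = 4 to 9 mm): not to be touched
- bar: fixed round steel bar, 22 mm thick, axis 70 mm above the table, along the breaker's y at x = 36 mm from y = 85 to -129 mm, with a post at each end (top at most 82 mm) and a brass stop screw near the pivot; its frame is the breaker's. Not to be touched
- jar: open glass jar, 48 mm across, 58 mm tall, standing 0.2 m off, past the free end of the lever; origin under its centre
- jar_lid: flat white jar lid, 54 mm across, 11 mm thick, lying on the lever's outer side; origin under its centre
- fid: flat wooden burnishing stick 22 x 140 x 10 mm, lying beyond the fixed bar; origin under its centre
- brush: small flat brush, 165 mm long, 17 mm wide, 10 mm thick, lying on the lever's outer side; origin under the handle's middle
- glass_piece: piece of cut green glass, about 95 mm long, 5 mm thick, lying in front of the jaws; origin under its larger lobe

How it is judged:
By the outcome, as a careful person would: the job done as asked, in the order asked, and still so for the second after the job is handed in, while the arm keeps its last pose, push and grip.
It also fails if it takes over 38 s, if anything falls off the work surface, if the arm or the gripper's body presses on something with over 40 N, if the wrist force passes 120 N, or if a joint passes its speed limit or range.

## Working session

There is one attempt and no reset: what is moved stays moved. The work goes in short steps, Python scripts to look and compute and a tool call to move; the robot and the scene stay as the last step left them, time stands still between calls to the robot, and variables do not carry over. Pictures are saved under pics/ and viewed, at most 10 in all, crops included, and the job is handed in when it is done.

Besides the shell and the picture viewer there is one more tool, called after "Request:" by a JSON object that holds its "method" and its "body", one argument or row to a line. move_arm: Moves the arm, as the interface text tells. Its arguments: {"type":"object","properties":{"series":{"type":"array"},"newtons":{"type":"number"}},"required":["series"]}

```bash
mkdir -p pics; ls; python3 - <<'E'
from rig import r
import cv2
for n in("top","scene"):
    c=r.camera(n); cv2.imwrite(f"pics/{n}0.png",c["img"][:,:,::-1]); print(n,c["fx"],c["fy"],c["cx"],c["cy"],c["R"],c["t"])
o=r.get_obs();print(o)
E
```

```text
pics
top 475.0820056246975 475.0820056246975 311.2906880328032 241.22706515303258 [[ 0.01081334 -0.99942108  0.032258  ]
 [-0.9960578  -0.01360622 -0.08765694]
 [ 0.0880451  -0.03118297 -0.99562829]] [0.0534179  0.5726913  0.81920627]
scene 542.1721835964295 542.1721835964295 326.9006801739984 241.0724860424255 [[ 0.15532421  0.98785854  0.00314709]
 [ 0.80586445 -0.12486482 -0.5787843 ]
 [-0.57136405  0.09243534 -0.81547461]] [-0.17101095 -0.39204587  1.57639139]
{'clock': 0.1, 'q': array([ 6.23303504e+01,  5.03445351e+00,  7.86181917e+01,  9.34492880e-04,
        9.64639326e+01, -5.90534886e+00]), 'joint_vel': array([-0.1093822 , -0.17931023, -0.17968051, -0.08359561,  0.12468308,
       -0.0713592 ]), 'joint_efforts': array([ 2.40830785e-03, -3.53017116e+01, -3.14216888e+01, -8.60362047e-05,
        8.03774747e-03, -6.77977397e-06]), 'tool_pos': array([0.20369913, 0.51038565, 0.23024156]), 'tool_rot': array([[-9.28717601e-01,  3.70786592e-01, -9.59196093e-04],
       [ 3.70787764e-01,  9.28715895e-01, -1.79445387e-03],
       [ 2.25461224e-04, -2.02219907e-03, -9.99997930e-01]]), 'ft_force': array([ 0.25310048, -0.77262996,  0.36343889]), 'torque': array([-0.01697681, -0.01962233,  0.02027799]), 'grasp_force': 0.0, 'opening': 0.08535788548349679}
```

View pics/top0.png

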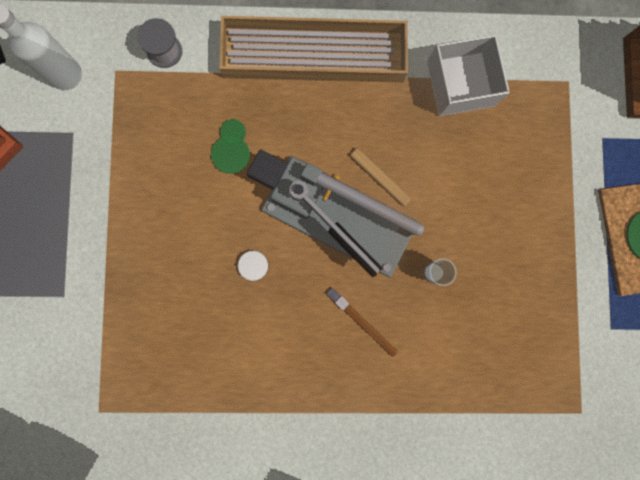

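View pics/scene0.png

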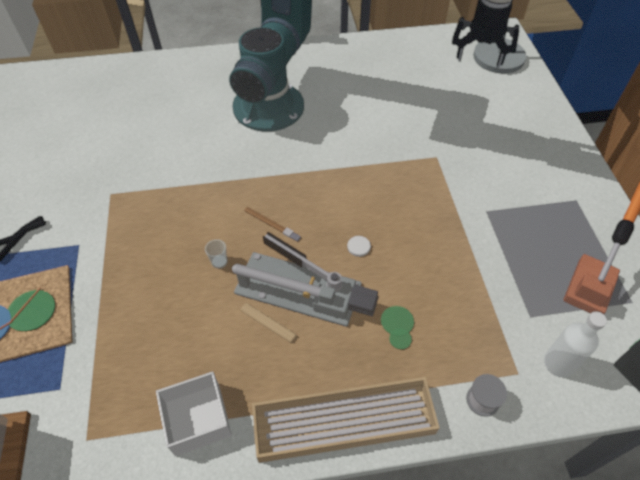

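The top view shows the breaker around (340,215), with the pivot bolt near (298,189), the lever tip near (377,270) and the bar from (310,175) to (420,230). The brush, lid and jar are clear of it. I'll enlarge this area.

```bash
python3 - <<'E'
import cv2
i=cv2.imread("pics/top0.png")[140:290,240:440]
cv2.imwrite("pics/topc.png",cv2.resize(i,None,fx=4,fy=4,interpolation=cv2.INTER_CUBIC))
i=cv2.imread("pics/scene0.png")[200:350,210:410]
cv2.imwrite("pics/scenec.png",cv2.resize(i,None,fx=4,fy=4,interpolation=cv2.INTER_CUBIC))
E
```

```text
(no output)
```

View pics/topc.png

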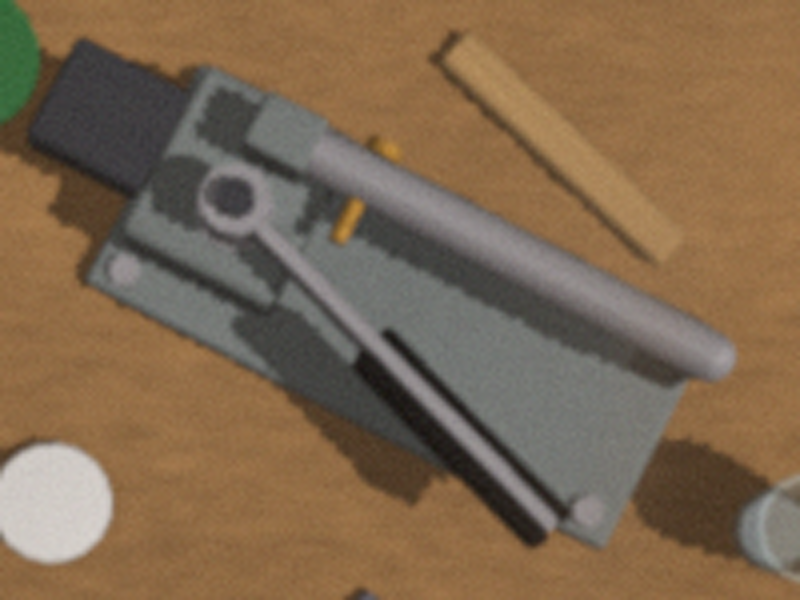

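View pics/scenec.png

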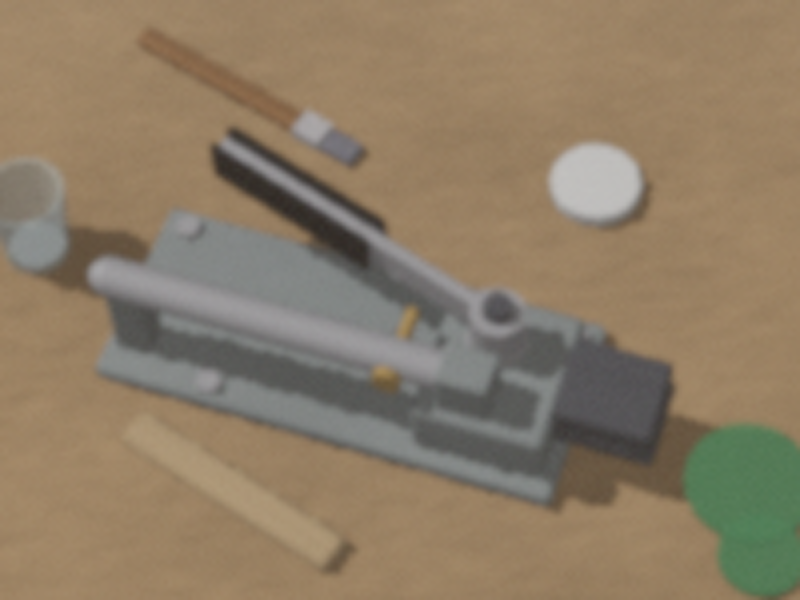

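```bash
cat > fit.py <<'E'
from rig import r
import numpy as np
from scipy.optimize import least_squares
def R(a): return np.array([[np.cos(a),-np.sin(a)],[np.sin(a),np.cos(a)]])
def proj(c,X):
    p=c["R"]@X+c["t"]; return np.array([c["fx"]*p[0]/p[2]+c["cx"],c["fy"]*p[1]/p[2]+c["cy"]])
def B(p,xy,z): return np.r_[p[:2]+R(p[2])@np.array(xy),z]
def L(p,xy,z): return np.r_[B(p,(0,.09),0)[:2]+R(p[2]-.32+p[3])@np.array(xy),z]
E
python3 - <<'E'
from fit import *
T=r.camera("top");S=r.camera("scene")
t=lambda u,v:np.array([240+u/4,140+v/4]); s=lambda u,v:np.array([210+u/4,200+v/4])
bx,by=.0575,.1325
pts=[(T,t(235,195),B,(0,.09),.09),(S,s(497,303),B,(0,.09),.09),
(T,t(358,362),L,(-.012,-.082),.084),(T,t(530,545),L,(-.012,-.192),.084),
(S,s(232,130),L,(-.012,-.192),.084),(S,s(383,220),L,(-.012,-.082),.084)]
cor=[(T,t(90,282)),(T,t(605,548)),(T,t(207,68)),(S,s(548,503)),(S,s(98,372)),(S,s(172,208))]
cid=[(-1,1),(-1,-1),(1,1),(1,1),(1,-1),(-1,-1)]
def f(p):
    e=[proj(c,g(p,xy,z))-uv for c,uv,g,xy,z in pts]
    # base centre offset from the origin free
    e+=[proj(c,B(p,(a*bx+p[4],b*by+p[5]),.012))-uv for (c,uv),(a,b) in zip(cor,cid)]
    return np.ravel(e)
best=min((least_squares(f,[.5,0,a,0,0,0],loss="soft_l1") for a in np.arange(-3,3.2,.7)),key=lambda q:q.cost)
p=best.x; print(p,np.degrees(p[2]),best.cost); print(f(p).reshape(-1,2).round(1))
for q in(0,.32):
    pp=p.copy(); pp[3]=q; print(q,L(pp,(-.012,-.137),.07),"dir",R(p[2]-.32+q)[:,0],np.degrees(p[2]-.32+q))
print("pivot",B(p,(0,.09),0)); np.save("p.npy",p)
for n,uv in [("brush tip",s(345,160)),("brush far",s(148,35)),("lid",s(596,180)),("jar",s(38,245))]:
    d=S["R"].T@np.r_[(uv[0]-S["cx"])/S["fx"],(uv[1]-S["cy"])/S["fy"],1]; o=-S["R"].T@S["t"]
    X=o+d*(.005-o[2])/d[2]; print(n,X[:2], "in brk",R(p[2]).T@(X[:2]-p[:2]))
E
```

```text
[ 0.61413465  0.00398697 -0.46069039 -0.00664452  0.00477457  0.00655733] -26.395615046369326 13.957851062207771
[[-0.3 -0.8]
 [-0.5 -0.1]
 [-1.7 -1.6]
 [ 2.   0.4]
 [-0.8 -2.5]
 [ 0.5 -0.8]
 [-1.8 -0.7]
 [ 0.4 -0.3]
 [-1.8 -2.5]
 [-0.3 -1.3]
 [-2.4 -1.1]
 [-1.4 -0.9]]
0 [ 0.54920402 -0.00427928  0.07      ] dir [ 0.71042783 -0.70377006] -44.73026449055567
0.32 [ 0.58249107 -0.03277828  0.07      ] dir [ 0.89574579 -0.44456663] -26.395615046369322
pivot [0.65414565 0.08460409 0.        ]
brush tip [0.49030488 0.02194026] in brk [-0.11890143 -0.038969  ]
brush far [ 0.3767471  -0.08738433] in brk [-0.17201827 -0.18738004]
lid [0.52755854 0.16724125] in brk [-0.15012759  0.10774548]
jar [ 0.52317309 -0.16152013] in brk [-0.0078995  -0.18869077]
```

Request:
{"method": "move_arm", "body": {
  "series": [
    [[0.317,-0.487,0],-113,0],
    [[0.317,-0.487,0],-113,0],
    [[0.317,-0.487,0],-113,0],
    [[0.317,-0.487,0],-113,0],
    [[0.317,-0.487,0],-113,0],
    [[0.317,-0.487,0],-113,0],
    [[0.317,-0.487,0],-113,0],
    [[0.317,-0.487,0],-113,0]
  ],
  "newtons": 20
}}

```text
clock: 1.0
tool_pos: [0.4227, 0.1737, 0.2314]
tool_rot: [[0.015, 1.0, 0.001], [1.0, -0.015, 0.0], [0.0, 0.001, -1.0]]
ft_force: [0.6, 0.0, 0.6]
opening: 0.0
grasp_force: 0.0
```

Request:
{"method": "move_arm", "body": {
  "series": [
    [[0.05,-0.076,0],-22,0],
    [[0.099,-0.151,0],-44,0],
    [[0.099,-0.151,0],-44,0],
    [[0.099,-0.151,0],-44,0],
    [[0.099,-0.151,0],-44,0],
    [[0.099,-0.151,0],-44,0],
    [[0.099,-0.151,-0.05],-44,0],
    [[0.099,-0.151,-0.1],-44,0]
  ]
}}

```text
clock: 1.8
tool_pos: [0.5226, 0.0251, 0.1325]
tool_rot: [[0.698, 0.716, 0.006], [0.716, -0.698, -0.0], [0.004, 0.005, -1.0]]
ft_force: [0.1, -0.1, -1.7]
opening: 0.0001
grasp_force: 0.0
```

```bash
python3 - <<'E'
from rig import r
import cv2
o=r.get_obs();print(o["tool_pos"],o["tool_rot"],o["ft_force"])
c=r.camera("top")["img"][140:290,240:440,::-1]
d=r.camera("scene")["img"][200:350,210:410,::-1]
cv2.imwrite("pics/a.png",cv2.resize(cv2.vconcat([c,d]),None,fx=2,fy=2,interpolation=cv2.INTER_CUBIC))
E
```

```text
[0.52258069 0.02508574 0.13250919] [[ 6.98339472e-01  7.15737475e-01  6.46905752e-03]
 [ 7.15753551e-01 -6.98352914e-01 -2.48222346e-04]
 [ 4.34002314e-03  4.80359436e-03 -9.99979045e-01]] [ 0.10357405 -0.13036041 -1.69465302]
```

View pics/a.png

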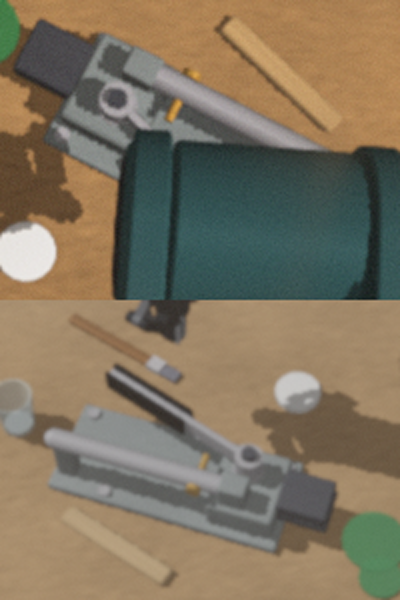

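The scene view shows the shut fingers beyond the lever's outer face, at about (170,320) in the picture, and clear of it. I'll descend to about z = 0.05 there.

Request:
{"method": "move_arm", "body": {
  "series": [
    [[0,0,-0.04],0,0],
    [[0,0,-0.07],0,0],
    [[0,0,-0.08],0,0],
    [[0,0,-0.08],0,0],
    [[0,0,-0.08],0,0]
  ]
}}

```text
clock: 2.4
tool_pos: [0.5231, 0.0247, 0.0542]
tool_rot: [[0.7, 0.714, 0.005], [0.714, -0.7, -0.0], [0.003, 0.004, -1.0]]
ft_force: [-0.2, -0.4, 0.1]
opening: -0.0002
grasp_force: 0.0
```

```bash
python3 - <<'E'
from rig import r
import cv2
o=r.get_obs();print(o["tool_pos"],o["tool_rot"],o["ft_force"])
d=r.camera("scene")["img"][200:300,210:360,::-1]
cv2.imwrite("pics/b.png",cv2.resize(d,None,fx=4,fy=4,interpolation=cv2.INTER_CUBIC))
E
```

```text
[0.52314426 0.02471441 0.05422678] [[ 7.00383011e-01  7.13752225e-01  4.62584802e-03]
 [ 7.13760880e-01 -7.00389392e-01 -3.25878119e-04]
 [ 3.00729865e-03  3.52998885e-03 -9.99989248e-01]] [-0.23459733 -0.40942435  0.06855768]
```

View pics/b.png

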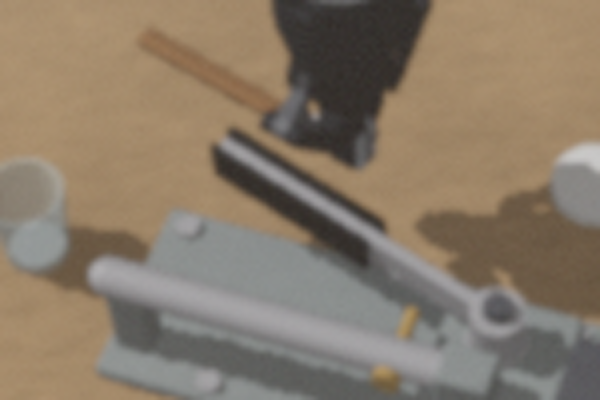

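```bash
python3 - <<'E'
from fit import *
import cv2
o=r.get_obs();S=r.camera("scene");Rt=o["tool_rot"];t=o["tool_pos"]
i=S["img"][205:260,255:330,::-1]
i=cv2.resize(i,None,fx=10,fy=10,interpolation=cv2.INTER_CUBIC)
i=cv2.convertScaleAbs(i,alpha=1.8,beta=25)
P=lambda v:tuple(((proj(S,t+Rt@np.array(v))-[255,205]+.5)*10).astype(int).tolist())
for z,c in((0,(0,0,255)),(-.054,(0,255,255))):
    pts=[P((a*.011,b*.0145,z)) for a,b in((1,1),(1,-1),(-1,-1),(-1,1))]
    cv2.polylines(i,[np.array(pts)],True,c,1)
cv2.imwrite("pics/c.png",i)
E
```

```text
(no output)
```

View pics/c.png

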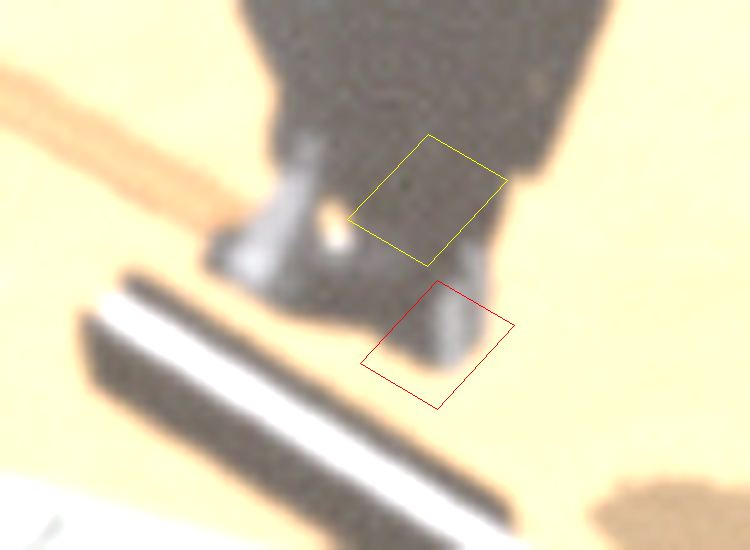

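The near finger's elbow stands out towards the lever, but at about 80 mm above the tips, so it clears. I'll raise the tips a little so that the lowest part of the finger's back makes the contact, then approach.

Request:
{"method": "move_arm", "body": {
  "series": [
    [[0,0,0.007],0,0],
    [[0.003,-0.003,0.007],0,0],
    [[0.006,-0.006,0.007],0,0],
    [[0.009,-0.009,0.007],0,0],
    [[0.011,-0.011,0.007],0,0],
    [[0.013,-0.013,0.007],0,0],
    [[0.014,-0.014,0.007],0,0],
    [[0.014,-0.014,0.007],0,0]
  ]
}}

```text
clock: 3.3
tool_pos: [0.5352, 0.0104, 0.0582]
tool_rot: [[0.701, 0.713, -0.0], [0.713, -0.701, -0.0], [-0.0, -0.0, -1.0]]
ft_force: [-0.5, -0.3, 0.1]
opening: -0.0003
grasp_force: 0.0
```

Request:
{"method": "move_arm", "body": {
  "series": [
    [[0.001,-0.001,0],0,0],
    [[0.002,-0.002,0],0,0],
    [[0.003,-0.003,0],0,0],
    [[0.003,-0.003,0],0,0]
  ]
}}

```text
clock: 3.7
tool_pos: [0.5383, 0.0075, 0.0584]
tool_rot: [[0.701, 0.713, 0.0], [0.713, -0.701, -0.0], [0.0, 0.0, -1.0]]
ft_force: [-0.3, 0.4, -0.4]
opening: 0.0001
grasp_force: 0.0
```

Request:
{"method": "move_arm", "body": {
  "series": [
    [[0.001,-0.001,0],0,0],
    [[0.002,-0.002,0],0,0],
    [[0.003,-0.003,0],0,0],
    [[0.003,-0.003,0],0,0]
  ]
}}

```text
clock: 4.1
tool_pos: [0.5409, 0.0045, 0.0583]
tool_rot: [[0.701, 0.713, -0.001], [0.713, -0.701, -0.0], [-0.001, -0.0, -1.0]]
ft_force: [-2.0, 0.7, 1.1]
opening: 0.0003
grasp_force: 1.0
```

Contact at about 12 mm from the fitted face, as expected. Now I'll follow the lever's arc, turning with it.

Request:
{"method": "move_arm", "body": {
  "series": [
    [[0.0034,-0.0044,0],2.3,0],
    [[0.0068,-0.0088,0],4.6,0],
    [[0.0105,-0.013,0],6.9,0],
    [[0.0142,-0.017,0],9.2,0],
    [[0.0182,-0.0208,0],11.5,0],
    [[0.0223,-0.0246,0],13.7,0],
    [[0.0244,-0.0264,0],14.9,0],
    [[0.0265,-0.0282,0],16,0]
  ]
}}

```text
clock: 4.9
tool_pos: [0.5671, -0.0232, 0.0582]
tool_rot: [[0.476, 0.879, -0.001], [0.879, -0.476, 0.001], [0.0, -0.002, -1.0]]
ft_force: [-3.1, 2.7, 1.9]
opening: -0.0001
grasp_force: 2.3
```

Request:
{"method": "move_arm", "body": {
  "series": [
    [[0.0011,-0.0008,0],0.6,0],
    [[0.0022,-0.0016,0],1.2,0],
    [[0.0022,-0.0016,0],1.2,0]
  ]
}}

```text
clock: 5.2
tool_pos: [0.5695, -0.0251, 0.0582]
tool_rot: [[0.459, 0.889, -0.001], [0.889, -0.459, 0.0], [-0.0, -0.001, -1.0]]
ft_force: [-4.1, 1.2, 1.8]
opening: 0.0
grasp_force: 2.4
```

Request:
{"method": "move_arm", "body": {
  "series": [
    [[0.0009,-0.0007,0],0.5,0],
    [[0.0018,-0.0012,0],1.1,0],
    [[0.0018,-0.0012,0],1.1,0]
  ]
}}

```text
clock: 5.5
tool_pos: [0.5698, -0.0256, 0.0582]
tool_rot: [[0.441, 0.897, -0.004], [0.897, -0.441, 0.001], [-0.001, -0.005, -1.0]]
ft_force: [-8.9, 3.4, 4.3]
opening: -0.0001
grasp_force: 4.9
```

Request:
{"method": "move_arm", "body": {
  "series": [
    [[0.0009,-0.0004,0],0,0],
    [[0.0009,-0.0004,0],0,0]
  ]
}}

```text
clock: 5.7
tool_pos: [0.5699, -0.0257, 0.0582]
tool_rot: [[0.442, 0.897, -0.006], [0.897, -0.442, 0.002], [-0.001, -0.006, -1.0]]
ft_force: [-10.4, 5.5, 5.6]
opening: -0.0001
grasp_force: 6.0
```

Request:
{"method": "move_arm", "body": {
  "series": [
    [[0.0009,-0.0004,0],0,0],
    [[0.0009,-0.0004,0],0,0]
  ]
}}

```text
clock: 5.9
tool_pos: [0.5701, -0.0258, 0.0582]
tool_rot: [[0.441, 0.897, -0.008], [0.897, -0.441, 0.003], [-0.001, -0.008, -1.0]]
ft_force: [-13.0, 5.4, 8.2]
opening: 0.0001
grasp_force: 7.2
```

```bash
python3 - <<'E'
from fit import *
import cv2
o=r.get_obs();print(o["ft_force"],o["torque"]);p=np.load("p.npy")
S=r.camera("scene");i=cv2.resize(S["img"][210:310,225:355,::-1],None,fx=6,fy=6,interpolation=cv2.INTER_CUBIC)
i=cv2.convertScaleAbs(i,alpha=1.4,beta=10)
P=lambda X:((proj(S,X)-[225,210]+.5)*6).astype(int)
for q,c in((.32,(0,0,255)),(.29,(0,255,255))):
    pp=p.copy();pp[3]=q
    cv2.polylines(i,[np.array([P(L(pp,(x,y),.084)) for x,y in((-.012,-.082),(-.012,-.192),(.009,-.192),(.009,-.082))])],True,c,1)
cv2.imwrite("pics/d.png",i)
E
```

```text
[-13.04049159   5.43278967   8.22228861] [ 0.73677838  1.84258658 -0.00704362]
```

View pics/d.png

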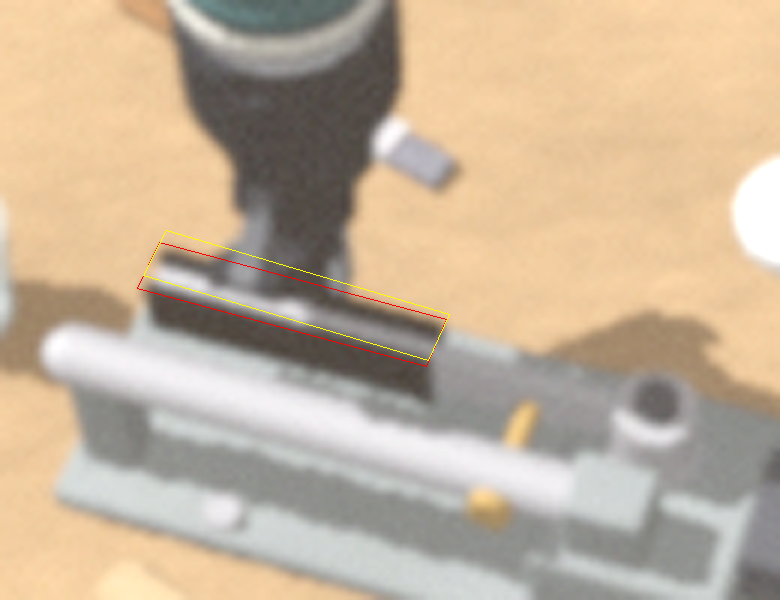

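The lever lies parallel to the bar, meeting the brass stop screw. The force rose from 4 to 14 N without further travel, so this is the stop. Now I'll let it back out.

Request:
{"method": "move_arm", "body": {
  "series": [
    [[-0.0058,0.0036,0],-2.3,0],
    [[-0.01,0.0072,0],-4.6,0],
    [[-0.014,0.011,0],-6.9,0],
    [[-0.0181,0.0148,0],-9.1,0],
    [[-0.0218,0.0188,0],-11.4,0],
    [[-0.0255,0.023,0],-13.7,0],
    [[-0.0289,0.0274,0],-16,0],
    [[-0.0323,0.0318,0],-18.3,0]
  ]
}}

```text
clock: 6.75
tool_pos: [0.5413, 0.0042, 0.0582]
tool_rot: [[0.702, 0.712, 0.001], [0.712, -0.702, -0.001], [-0.0, 0.002, -1.0]]
ft_force: [-1.7, 0.9, -0.8]
opening: -0.0002
grasp_force: 0.9
```

Request:
{"method": "move_arm", "body": {
  "series": [
    [[-0.004,0.004,0],0,0],
    [[-0.007,0.007,0],0,0],
    [[-0.007,0.007,0],0,0],
    [[-0.007,0.007,0],0,0],
    [[-0.007,0.007,0],0,0],
    [[-0.007,0.007,0],0,0],
    [[-0.007,0.007,0],0,0],
    [[-0.007,0.007,0],0,0]
  ]
}}

```text
clock: 7.55
tool_pos: [0.5342, 0.0115, 0.0583]
tool_rot: [[0.701, 0.713, 0.0], [0.713, -0.701, -0.0], [0.0, 0.0, -1.0]]
ft_force: [0.4, 0.7, 0.4]
opening: -0.0001
grasp_force: 0.0
```

```bash
python3 - <<'E'
from fit import *
import cv2
p=np.load("p.npy")
S=r.camera("scene");i=cv2.resize(S["img"][210:310,225:355,::-1],None,fx=6,fy=6,interpolation=cv2.INTER_CUBIC)
i=cv2.convertScaleAbs(i,alpha=1.4,beta=10)
P=lambda X:((proj(S,X)-[225,210]+.5)*6).astype(int)
for q,c in((0,(0,0,255)),):
    pp=p.copy();pp[3]=q
    cv2.polylines(i,[np.array([P(L(pp,(x,y),.084)) for x,y in((-.012,-.082),(-.012,-.192),(.009,-.192),(.009,-.082))])],True,c,1)
cv2.imwrite("pics/e.png",i)
E
```

```text
(no output)
```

View pics/e.png

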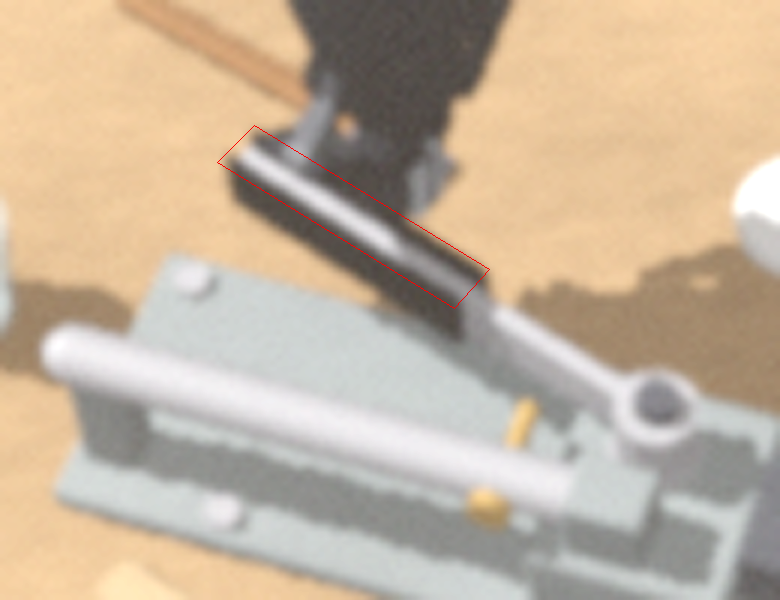

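The lever is fully back at rest: the tip is at the original place, with no contact force. Second press along the same path.

Request:
{"method": "move_arm", "body": {
  "series": [
    [[0.002,-0.002,0],0,0],
    [[0.004,-0.004,0],0,0],
    [[0.006,-0.006,0],0,0],
    [[0.007,-0.007,0],0,0]
  ]
}}

```text
clock: 8.0
tool_pos: [0.5409, 0.0045, 0.0583]
tool_rot: [[0.701, 0.713, -0.001], [0.713, -0.701, 0.0], [-0.001, -0.001, -1.0]]
ft_force: [-1.7, 0.6, 1.4]
opening: 0.0002
grasp_force: 1.2
```

Request:
{"method": "move_arm", "body": {
  "series": [
    [[0.0034,-0.0044,0],2.3,0],
    [[0.0068,-0.0088,0],4.6,0],
    [[0.0105,-0.013,0],6.9,0],
    [[0.0142,-0.017,0],9.2,0],
    [[0.0182,-0.0208,0],11.5,0],
    [[0.0223,-0.0246,0],13.7,0],
    [[0.0244,-0.0264,0],14.9,0],
    [[0.0265,-0.0282,0],16,0]
  ]
}}

```text
clock: 8.8
tool_pos: [0.5671, -0.0233, 0.0582]
tool_rot: [[0.477, 0.879, -0.002], [0.879, -0.477, 0.001], [-0.0, -0.002, -1.0]]
ft_force: [-4.5, 3.0, 2.4]
opening: -0.0001
grasp_force: 2.3
```

Request:
{"method": "move_arm", "body": {
  "series": [
    [[0.0011,-0.0008,0],0.6,0],
    [[0.0022,-0.0016,0],1.2,0],
    [[0.0031,-0.0022,0],1.7,0],
    [[0.004,-0.0028,0],2.3,0],
    [[0.0049,-0.0032,0],2.3,0],
    [[0.0058,-0.0036,0],2.3,0],
    [[0.0058,-0.0036,0],2.3,0],
    [[0.0058,-0.0036,0],2.3,0]
  ]
}}

```text
clock: 9.6
tool_pos: [0.5701, -0.0258, 0.0582]
tool_rot: [[0.441, 0.897, -0.008], [0.897, -0.441, 0.003], [-0.001, -0.008, -1.0]]
ft_force: [-13.2, 5.3, 8.7]
opening: -0.0002
grasp_force: 7.1
```

Request:
{"method": "move_arm", "body": {
  "series": [
    [[0,0,0],0,0],
    [[0,0,0],0,0],
    [[0,0,0],0,0]
  ]
}}

```text
clock: 9.9
tool_pos: [0.5701, -0.0258, 0.0582]
tool_rot: [[0.441, 0.897, -0.008], [0.897, -0.441, 0.002], [-0.001, -0.008, -1.0]]
ft_force: [-11.7, 5.7, 8.5]
opening: 0.0005
grasp_force: 7.1
```

Held steadily at the stop with about 14 N, in the same pose as the first time, so I'm handing it in.

```bash
python3 -c "
from rig import r
print(r.job_done())"
```

```text
the job is handed in; nothing more can be done
None
```

The lever was pressed to its stop, let all the way back out, then pressed to the stop again; the job was handed in with the arm still holding it there at about 14 N sideways.

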